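# Tip the left-over syringes into the slide-top sharps box

## Task

Slide the lid of the rectangular sharps box all the way back, then pick up the small pouring tray by its high rear wall and tip the three left-over syringes off its open end into the box, without the hand touching the syringes. Set the emptied tray flat on its pad again, let go of it, and slide the lid of the box fully shut. Leave the spray bottle, the small carton and the sticker roll where they are.

Things in the scene. Friction and masses are not known exactly. Their poses are not given: they have to be found in the camera images.
- sharps_box: Rectangular yellow sharps box fixed to the desk in a low white bracket, sliding red lid. 150 (x) x 216 (y) x 125 mm high, walls and floor 6 mm, hollow. Rails for the lid run along x on its +y and -y ends, rail tops 136 mm up. Origin: centre of underside, z up. Its +x points away from the robot, give or take its yaw; the pad and tray stand on its -y side.
- mouth (a point): Centre of the box's mouth at rim height, 125 mm above its underside. With the lid open the clear opening is 130 (box x) x about 200 mm (box y); the open lid overhangs beyond the box's +x wall.
- lid_rib (a point): Middle of the top edge of the finger rib on the lid, 110 mm long (box y), 10 mm thick (box x), 20 mm high. Lid shut: at (-52, 0, 151) mm in the box's frame; it moves with the lid along box +x. The lid plate round it is 131 mm up. Push the rib with the fingers from its -x side to open, from its +x side to shut.
- box_lid (a joint): Position of the sliding lid in m: 0 = fully shut (starts up to 0.025 ajar), 0.135 = end stop, fully open. Slides with about 2 N of friction and stays where it is left.
- pad: Flat absorbent pad fixed on the desk, 190 (x) x 310 (y) x 2 mm, with a white middle. Origin: centre of its underside.
- pour_tray: Small metal pouring tray, about 0.24 kg, on the pad. 118 wide (x), 249 mm long (y), floor 3 mm thick, side walls 25 mm high that draw in to 98 mm at the open lip at its +y end; a high grip wall closes its -y end. Origin: centre of underside, z up. At the start +y points to the sharps box, give or take its yaw. Syringes slide on it when tipped beyond 16 to 23 degrees.
- tray_grip (a point): Middle of the top edge of the tray's rear grip wall, (0, -120, 41) mm in the tray's frame. The wall is 10 mm thick (12 at its rolled top), 116 mm wide, its top 41 mm above the tray's underside; pinch it across its thickness (tray y) from above. At the start 40 mm or more of bare tray floor lies between it and the syringes.
- tray_lip (a point): Middle of the tray's open pouring lip, top of the floor, at (0, 124, 3) mm in the tray's frame.
- old_syringe_1: Left-over syringe with a capped needle lying along the tray, cap towards the grip wall; 138 x 22 (at the finger flange) x 9 mm, 14 g. Origin: middle of its length, at its underside; long axis y, needle cap at -y.
- old_syringe_2: Second left-over syringe, between the others and lying the other way round; 140 mm long, otherwise the same.
- old_syringe_3: Third left-over syringe, lying like the first; 136 mm long, otherwise the same.
- spray: Bystander, loose: white spray bottle, 57 mm across, 187 mm tall, standing on the desk. Origin: centre of its underside.
- plaster_box: Bystander, loose: small red and blue carton, 26 x 70 x 16 mm, on the desk. Origin: centre of its underside.
- sticker_roll: Bystander, loose: roll of yellow stickers lying on the desk, 67 mm across, 25 mm high. Origin: centre of its underside.

How it is judged:
By the outcome, as a careful person would: the job done as asked, in the order asked, and still so for the second after the job is handed in, with the robot touching nothing.
It also fails if it takes over 72 s, if anything falls off the work surface, if the arm or the gripper's body presses on something with over 40 N, if the wrist force passes 120 N, or if a joint passes its speed limit or range.

## Robot

A 7-joint arm with a two-finger parallel gripper is mounted at the origin on a cart in front of the work surface, level with it; the furniture and walls round the work are solid. World frame = base frame: x ahead of the robot, y to its left, z up, the work surface at z = 0. Lengths are in mm, angles in rad, forces in N, time in s.
With the tool pointing down it reaches from about 350 to 900 mm from the base axis. Payload 19.9 kg.
Tool frame: the origin (TCP) lies on the centre line of the jaws, within the pads' length; the fingertips stand 8 mm ahead of it and the grasp point (between the pads) lies 11 mm behind it (robot.finger_overhang is the z of the fingertips in the tool frame, in mm); z points along the fingers, y is the line along which they close (so a half turn about z gives the same grasp; the last joint's range is limited). The gripper opens to 94 mm and grips with 3 to 60 N. Pads are 16 mm wide; open, the fingers measure 119 mm over their backs; the gripper's body (75 mm by 177 mm) begins 78 mm behind the grasp point.
Start: joints at [-1.228, 0.417, -0.01, 1.614, 0.005, 1.111, -0.053], TCP at [234.597, 579.279, 213.425] pointing down, gripper open.
Joint ranges: [-2.81, 2.81], [-0.39, 2.02], [-1.27, 1.25], [0.06, 2.57], [-1.19, 4.33], [0.19, 2], [-2.82, 2.82]. Speed limits (rad/s): [1.89, 1.89, 2.39, 2.39, 3.01, 3.01, 3.01].

## Interface

Orientations are given as a rotation vector (axis times angle).
In Python, from plant import sense, eyes, robot gives the robot as it stands.
- The arm moves only by the tool play_rows, never from a script. Its argument "series" is a list that holds one entry, the list of rows, each a list of 7 numbers: the turn, a rotation vector about the world's x, y, z as a fraction of full scale, then the shift along the world's x, y, z as a fraction of full scale, then the finger opening in mm, from 0 to 94. In form: [[[wx, wy, wz, dx, dy, dz, fingers], ...]]. A call has 1 to 12 rows; each row is the pose to reach, as a shift and turn from the pose commanded when the call began; what a row does not reach only later rows make up. Full scale, the value 1, is 0.3 m for a shift and pi/2 rad for a turn. A row lasts 1/10 s, in which the tool goes at most 50 mm and 8.59 degrees, less where a joint would pass 70% of its speed; a pose out of reach is approached as far as the arm can. A call with a number of a shift or a turn outside -1 to 1 is refused whole. A call with a gripper value outside its range is refused whole. The fingers move at their own pace and stop on an object; "force" is the grip in N (left out, the last holds). Time passes only in rows, so rows that repeat a pose let the fingers close. It gives the time, the measured TCP pose, the force, the opening and the grip force at its end, in the units of the state.
- sense(): the state, without advancing time (a new reading comes with each control period).
- eyes.capture(name): name is "side" or "top" or "wrist"; returns the picture (480x640x3 uint8, red, green, blue); there is no depth.
- eyes.camera_model(name): a dict with "vertical_fov" (degrees; the focal length in pixels is half the picture's height over the tangent of half this angle, whatever the lens; pixels are square), "cx", "cy" (the principal point, pixels), "extrinsics" (4x4, takes a point from camera to world coordinates); the wrist camera has in their place "T_tool_cam" (4x4, takes a point from camera to tool coordinates, whose origin is the TCP and whose axes are the flange's). Camera axes: x right, y down, z forward; pixel columns grow to the right and rows downward; lengths in mm; the calibration is good to about 2 mm. A picture is of the moment at which its call begins: read the wrist's pose just before it. camera_model takes no time and is no camera call.
- robot.hand_in(): hands the job in; it is judged then, once.
The state is a dict: "clock": time; "joint_pos": joint angles; "dq": joint speeds; "joint_efforts": joint torques, N m; "tool_pos": TCP position; "tcp_rot": TCP orientation; "wrist_force": force on the tool from outside, world axes, zero at the start; "torque": the same for the moment, N m; "finger_gap": opening from 0.0 (shut) to 1.0 (fully open); "grip_force": force on a finger pad.
Only numpy, scipy, OpenCV 4.12 (cv2) and the standard library are available. Lean on these libraries where they do the work, as an engineer would, in place of code of your own. Each camera call takes 0.05 s, during which the arm holds its last target. There are 200 camera calls.

## Working session

There is one attempt and no reset: what is moved stays moved. The work goes in short steps, Python scripts to look and compute and a tool call to move; the robot and the scene stay as the last step left them, time stands still between calls to the robot, and variables do not carry over. Pictures are saved under pics/ and viewed, at most 10 in all, crops included, and the job is handed in when it is done.

Besides the shell and the picture viewer there is one more tool, called after "Call:" as name(argument=value, ...), one argument or row to a line, values as JSON. play_rows: Moves the arm, as the interface text tells. Its arguments: {"type":"object","properties":{"series":{"type":"array"},"force":{"type":"number"}},"required":["series"]}

```bash
ls; mkdir -p pics; python3 - <<'E'
from plant import sense, eyes, robot
import cv2,json
s=sense(); print(s)
for n in ("top","side"):
    cv2.imwrite(f"pics/{n}0.png",eyes.capture(n)[:,:,::-1])
    m=eyes.camera_model(n); print(n,m)
print(eyes.camera_model("wrist"), robot.finger_overhang)
E
```

```text
pics
{'clock': 0.0, 'joint_pos': array([-1.22751803,  0.41795322, -0.01028072,  1.61417434,  0.00470762,
        1.11069511, -0.05300224]), 'dq': array([-7.18739534e-05,  2.32151373e-03, -7.49329477e-04, -3.27909726e-05,
        1.30918728e-03, -6.57113868e-04, -1.13817688e-03]), 'joint_efforts': array([ 9.71711088e-04, -8.51248169e+01,  6.38960749e-01, -4.25976241e+01,
       -4.88966913e-02,  1.85620371e-02,  1.10850935e-04]), 'tool_pos': array([234.48406722, 578.95034524, 212.83826982]), 'tcp_rot': array([-6.00679539e-01, -3.08350418e+00,  1.88539526e-03]), 'wrist_force': array([0.21271201, 0.33259711, 0.01083186]), 'torque': array([-0.02634821,  0.01270672,  0.05674611]), 'grip_force': 0.0, 'finger_gap': 1.0015059546395817}
top {'vertical_fov': 43.238016068468994, 'cx': 323.4616744816346, 'cy': 234.68685932312246, 'extrinsics': array([[-1.54632957e-03, -9.83240214e-01,  1.82308232e-01,
         3.63243941e+02],
       [-9.99761949e-01, -2.44763992e-03, -2.16807515e-02,
         7.07979707e+01],
       [ 2.17636116e-02, -1.82298359e-01, -9.83002367e-01,
         1.47834257e+03],
 
[... 282 characters left out ...]
   [-7.33478459e-02, -6.72944426e-01,  7.36047480e-01,
        -7.59397845e+02],
       [-2.43855824e-03, -7.37912216e-01, -6.74892299e-01,
         8.46825778e+02],
       [ 0.00000000e+00,  0.00000000e+00,  0.00000000e+00,
         1.00000000e+00]])}
{'vertical_fov': 66.04846802042348, 'cx': 318.19360578174883, 'cy': 246.39587686864678, 'T_tool_cam': array([[-2.34876385e-03, -9.68559121e-01, -2.48772409e-01,
         7.11014604e+01],
       [ 9.99997241e-01, -2.27005067e-03, -6.03278687e-04,
         3.99596308e-01],
       [ 1.95851022e-05, -2.48773140e-01,  9.68561781e-01,
        -1.71081750e+02],
       [ 0.00000000e+00,  0.00000000e+00,  0.00000000e+00,
         1.00000000e+00]])} 8.0
```

View pics/top0.png

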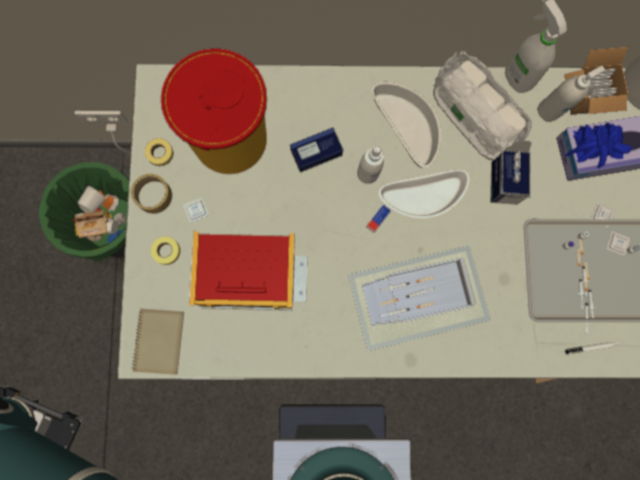

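View pics/side0.png

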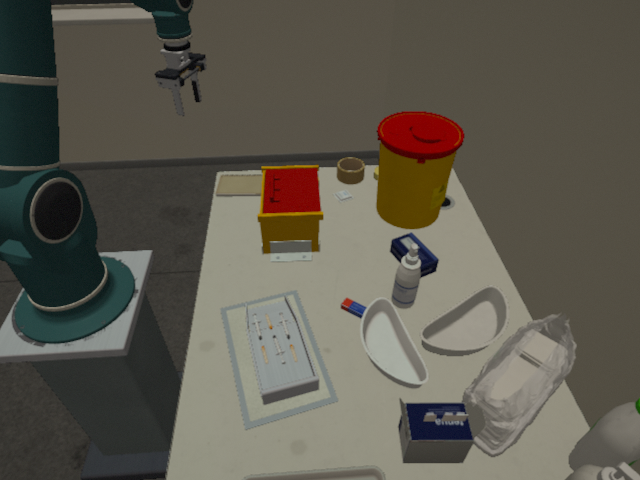

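The top view shows the box at about (243,268), the tray at about (417,291) on its pad with the grip wall at (465,283), and the carton at (378,218). The side view agrees. Next I'll enlarge the work area.

```bash
cat > h.py <<'E'
import numpy as np, cv2
from plant import sense, eyes, robot
from scipy.spatial.transform import Rotation as R
def cam(n):
    m=eyes.camera_model(n); f=240/np.tan(np.radians(m["vertical_fov"]/2))
    if n=="wrist":
        s=sense(); T=np.eye(4);T[:3,:3]=R.from_rotvec(s["tcp_rot"]).as_matrix();T[:3,3]=s["tool_pos"]
        E=T@m["T_tool_cam"]
    else: E=m["extrinsics"]
    return f,m["cx"],m["cy"],E
def p2w(n,u,v,z,c=None):
    f,cx,cy,E=c or cam(n)
    d=E[:3,:3]@np.array([(u-cx)/f,(v-cy)/f,1]); o=E[:3,3]
    return o+d*(z-o[2])/d[2]
def w2p(n,p,c=None):
    f,cx,cy,E=c or cam(n)
    q=E[:3,:3].T@(np.asarray(p,float)-E[:3,3]); return np.array([cx+f*q[0]/q[2],cy+f*q[1]/q[2]])
E
python3 - <<'E'
import cv2
a=cv2.imread('pics/top0.png')
b=cv2.resize(a[225:315,180:310],None,fx=6,fy=6,interpolation=cv2.INTER_CUBIC)
cv2.imwrite('pics/cbox.png',b)
b=cv2.resize(a[240:355,340:500],None,fx=5,fy=5,interpolation=cv2.INTER_CUBIC)
cv2.imwrite('pics/ctray.png',b)
E
```

```text
(no output)
```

View pics/cbox.png

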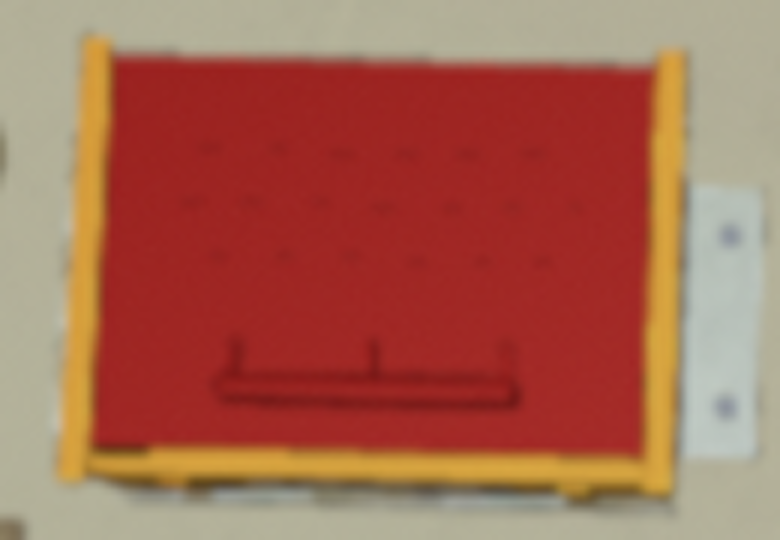

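View pics/ctray.png

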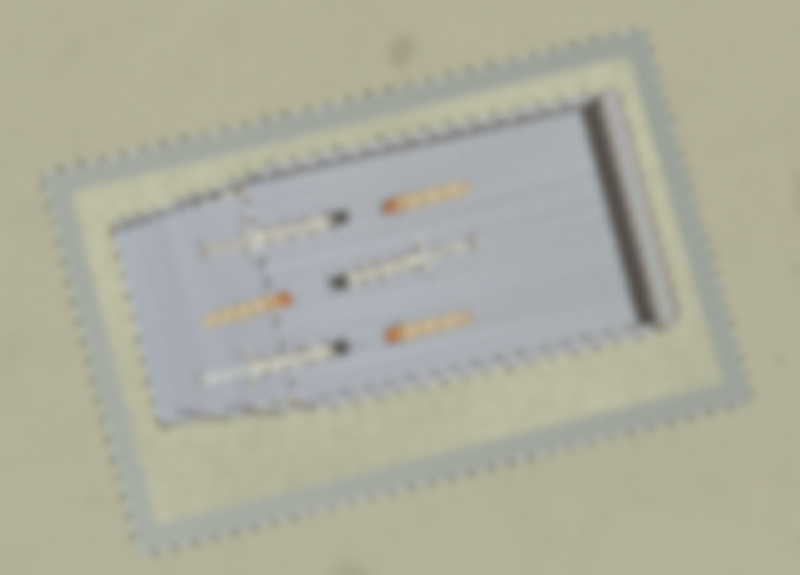

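The box crop shows rail outer corners at about (84,40), (60,478), (687,52), (672,492) and the rib top running from (217,383) to (518,395). In the tray crop the grip wall top runs from (610,92) to (672,322), with lip corners at (112,228) and (158,425). The pad corners are also visible.

```bash
python3 - <<'E'
from h import *
np.set_printoptions(precision=1,suppress=True)
def B(x,y,z): return p2w("top",180+(x+.5)/6-.5,225+(y+.5)/6-.5,z)
def T(x,y,z): return p2w("top",340+(x+.5)/5-.5,240+(y+.5)/5-.5,z)
c=[B(84,40,136),B(687,52,136),B(672,492,136),B(60,478,136)]
print("rails",*c,"mean",np.mean(c,0))
a,b=B(217,383,151),B(518,395,151); print("rib",a,b,(a+b)/2, "yaw",np.degrees(np.arctan2(-(a-b)[0],(a-b)[1])))
for i,j in((1,0),(2,3)): d=c[j]-c[i]; print("yaw",np.degrees(np.arctan2(-d[0],d[1])),np.linalg.norm(d))
for i,j in((3,0),(2,1)): d=c[j]-c[i]; print("yawx",np.degrees(np.arctan2(d[1],d[0])),np.linalg.norm(d))
p=[T(*q,2) for q in((45,180),(650,30),(752,395),(145,550))]; print("pad",np.mean(p,0))
d=p[0]-p[1]; print(np.degrees(np.arctan2(-d[0],d[1])),np.linalg.norm(d)); d=p[3]-p[2]; print(np.degrees(np.arctan2(-d[0],d[1])))
a,b=T(610,92,43),T(672,322,43); g=(a+b)/2; print("grip",a,b,g,np.linalg.norm(a-b),"yaw",np.degrees(np.arctan2((a-b)[1],(a-b)[0])))
for z in (5,27):
  a,b=T(112,228,z),T(158,425,z); l=(a+b)/2; print("lip",z,l,np.linalg.norm(a-b)); d=l-g; print(np.degrees(np.arctan2(-d[0],d[1])),np.linalg.norm(d[:2]))
print(R.from_rotvec(sense()["tcp_rot"]).as_matrix())
E
```

```text
rails [619.3 333.  136. ] [615.3 107.4 136. ] [450.9 111.7 136. ] [456.  335.7 136. ] mean [535.4 222.  136. ]
rib [489.4 277.1 151. ] [485.1 167.6 151. ] [487.3 222.4 151. ] yaw -2.2598226331033855
yaw -1.0151565891096745 225.6677811366341
yaw -1.312229585213106 224.02979374039538
yawx -0.9276985706848238 163.34264115705534
yawx -1.499854658073461 164.5099046576872
pad [ 483.2 -196.1    2. ]
13.991944249970011 310.9404826511382
13.919517604690853
grip [ 573.2 -293.2   43. ] [ 463. -318.   43.] [ 518.1 -305.6   43. ] 112.98799728748274 yaw 12.684285714872479
lip 5 [463.7 -66.1   5. ] 97.48214099238682
12.786420351982882 245.65195408085347
lip 27 [462.2 -64.   27. ] 96.02653443989342
13.020021467930931 247.97924440426743
[[-0.9  0.4 -0. ]
 [ 0.4  0.9 -0. ]
 [-0.  -0.  -1. ]]
```

Call:
play_rows(
  series=[
    [[0, 0, -0.3, 0.3, -0.4, 0, 0], [0, 0, -0.769, 0.717, -1, 0, 0], [0, 0, -0.769, 0.717, -1, 0, 0], [0, 0, -0.769, 0.717, -1, 0, 0], [0, 0, -0.769, 0.717, -1, 0, 0], [0, 0, -0.769, 0.717, -1, 0, 0], [0, 0, -0.769, 0.717, -1, 0, 0], [0, 0, -0.769, 0.717, -1, 0, 0], [0, 0, -0.769, 0.717, -1, 0, 0], [0, 0, -0.769, 0.717, -1, 0, 0], [0, 0, -0.769, 0.717, -1, 0, 0]],
  ],
  force=20,
)

```text
clock: 1.2
tool_pos: [448.9, 280.4, 213.2]
tcp_rot: [-2.241, -2.201, 0.001]
wrist_force: [0.3, -0.0, 0.3]
finger_gap: 0.099
grip_force: 0.0
```

Call:
play_rows(
  series=[
    [[0, 0, 0, 0, -0.193, 0, 0], [0, 0, 0, 0, -0.193, 0, 0], [0, 0, 0, 0, -0.193, -0.08, 0], [0, 0, 0, 0, -0.193, -0.16, 0], [0, 0, 0, 0, -0.193, -0.227, 0], [0, 0, 0, 0, -0.193, -0.227, 0], [0, 0, 0, 0, -0.193, -0.227, 0]],
  ],
)

```text
clock: 1.9
tool_pos: [449.5, 221.9, 145.8]
tcp_rot: [-2.244, -2.199, 0.001]
wrist_force: [0.5, 0.6, 0.5]
finger_gap: 0.006
grip_force: 0.0
```

```bash
python3 - <<'E'
from h import *
s=sense();print(s["joint_pos"].round(2),s["tool_pos"],s["wrist_force"])
a=eyes.capture("side")[:,:,::-1];cv2.imwrite("pics/s1.png",cv2.resize(a[60:300,150:470],None,fx=2.4,fy=2.4))
E
```

```text
[-0.83  0.29  0.37  1.99 -0.14  0.88 -0.41] [449.53880127 221.91035797 145.75295058] [0.52645709 0.55353476 0.52290919]
```

View pics/s1.png

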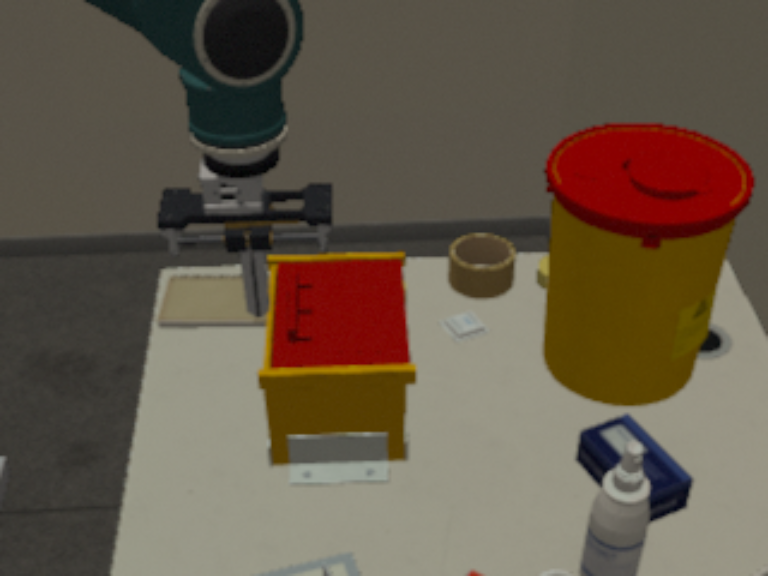

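Call:
play_rows(
  series=[
    [[0, 0, 0, 0.03, 0, 0, 0], [0, 0, 0, 0.06, 0, 0, 0], [0, 0, 0, 0.1, 0, 0, 0], [0, 0, 0, 0.15, -0.002, 0, 0], [0, 0, 0, 0.2, -0.004, 0, 0], [0, 0, 0, 0.25, -0.005, 0, 0], [0, 0, 0, 0.3, -0.006, 0, 0], [0, 0, 0, 0.35, -0.007, 0, 0], [0, 0, 0, 0.4, -0.008, 0, 0], [0, 0, 0, 0.44, -0.009, 0, 0], [0, 0, 0, 0.47, -0.01, 0, 0], [0, 0, 0, 0.48, -0.01, 0, 0]],
  ],
)

```text
clock: 3.15
tool_pos: [594.5, 218.1, 145.1]
tcp_rot: [2.246, 2.196, -0.001]
wrist_force: [-2.1, 0.4, 1.1]
finger_gap: 0.005
grip_force: 1.0
```

Call:
play_rows(
  series=[
    [[0, 0, 0, 0.01, 0, 0, 0], [0, 0, 0, 0.02, 0, 0, 0], [0, 0, 0, 0.02, 0, 0, 0]],
  ],
)

```text
clock: 3.45
tool_pos: [597.5, 218.3, 144.8]
tcp_rot: [-2.243, -2.195, 0.006]
wrist_force: [-16.1, -2.1, 6.7]
finger_gap: 0.005
grip_force: 8.0
```

Call:
play_rows(
  series=[
    [[0, 0, 0, 0.01, 0, 0, 0], [0, 0, 0, 0.01, 0, 0, 0], [0, 0, 0, -0.05, 0, 0, 0], [0, 0, 0, -0.05, 0, 0.1, 0], [0, 0, 0, -0.05, 0, 0.3, 0], [0, 0, 0, -0.05, 0, 0.4, 0], [0, 0, 0, -0.05, 0, 0.4, 0]],
  ],
)

```text
clock: 4.15
tool_pos: [586.7, 218.9, 271.3]
tcp_rot: [2.244, 2.195, 0.013]
wrist_force: [-0.3, -0.1, -0.5]
finger_gap: 0.004
grip_force: 0.0
```

```bash
python3 - <<'E'
from h import *
s=sense();print(s["joint_pos"].round(2),s["tool_pos"],s["wrist_force"])
a=eyes.capture("side")[:,:,::-1];cv2.imwrite("pics/s2.png",cv2.resize(a[60:300,150:470],None,fx=2.4,fy=2.4))
E
```

```text
[-0.71  0.39  0.4   1.56 -0.16  1.22 -0.3 ] [586.71042563 218.88145997 271.30229598] [-0.31864717 -0.10837578 -0.45357647]
```

View pics/s2.png

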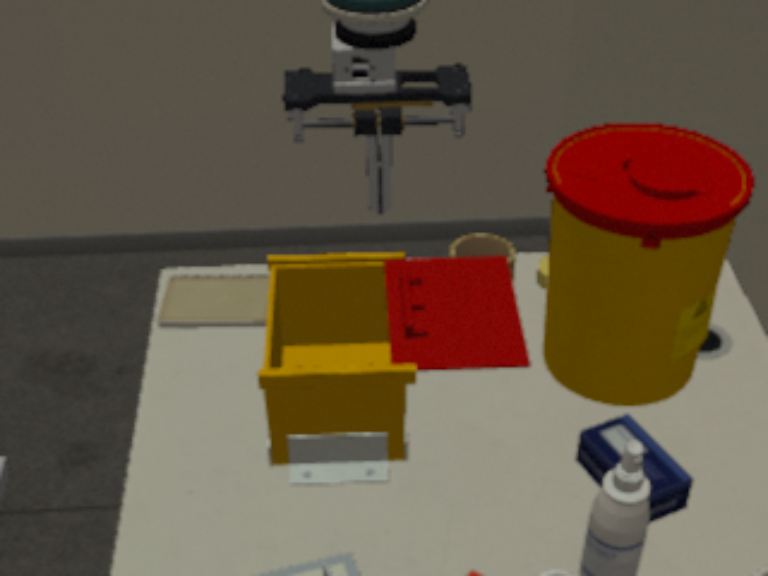

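The lid is fully open: the box interior is clear and the rib at about (412,305) lies beyond the far wall. Next I'll move over the tray.

Call:
play_rows(
  series=[
    [[0, 0, -0.1, -0.02, -0.15, 0, 36], [0, 0, -0.4, -0.05, -0.5, 0, 36], [0, 0, -0.844, -0.1, -1, 0, 36], [0, 0, -0.844, -0.1, -1, 0, 36], [0, 0, -0.844, -0.1, -1, 0, 36], [0, 0, -0.844, -0.1, -1, 0, 36], [0, 0, -0.844, -0.1, -1, 0, 36], [0, 0, -0.844, -0.1, -1, 0, 36], [0, 0, -0.844, -0.1, -1, 0, 36], [0, 0, -0.844, -0.1, -1, 0, 36], [0, 0, -0.844, -0.1, -1, 0, 36]],
  ],
)

```text
clock: 5.3
tool_pos: [554.5, -81.4, 264.8]
tcp_rot: [3.121, 0.356, -0.001]
wrist_force: [-0.2, 1.2, -0.1]
finger_gap: 0.387
grip_force: 0.0
```

Call:
play_rows(
  series=[
    [[0, 0, 0, -0.02, -0.15, -0.1, 36], [0, 0, 0, -0.128, -0.4, -0.2, 36], [0, 0, 0, -0.128, -0.748, -0.35, 36], [0, 0, 0, -0.128, -0.748, -0.35, 36], [0, 0, 0, -0.128, -0.748, -0.35, 36], [0, 0, 0, -0.128, -0.748, -0.35, 36], [0, 0, 0, -0.128, -0.748, -0.35, 36], [0, 0, 0, -0.128, -0.748, -0.35, 36], [0, 0, 0, -0.128, -0.748, -0.35, 36]],
  ],
)

```text
clock: 6.2
tool_pos: [517.1, -304.6, 160.7]
tcp_rot: [-3.121, -0.355, -0.001]
wrist_force: [0.6, 0.6, 0.4]
finger_gap: 0.386
grip_force: 0.0
```

```bash
python3 - <<'E'
from h import *
s=sense();print(s["joint_pos"].round(2),s["tool_pos"],s["wrist_force"],s["finger_gap"])
M=R.from_rotvec(s["tcp_rot"]).as_matrix();print(M.round(3),np.degrees(np.arctan2(M[1,1],M[0,1])))
c=cam("wrist");a=eyes.capture("wrist")[:,:,::-1];cv2.imwrite("pics/w1.png",a)
print(w2p("wrist",[518.1,-305.6,43],c))
E
```

```text
[-0.07  0.52  0.74  1.75 -0.4   1.03 -0.52] [ 517.1435104  -304.58450292  160.7295604 ] [0.64664437 0.63672457 0.37003305] 0.38591615236270077
[[ 0.975  0.224  0.001]
 [ 0.224 -0.975  0.   ]
 [ 0.001 -0.    -1.   ]] -77.03381093441361
[319.68523028 244.29501645]
```

View pics/w1.png

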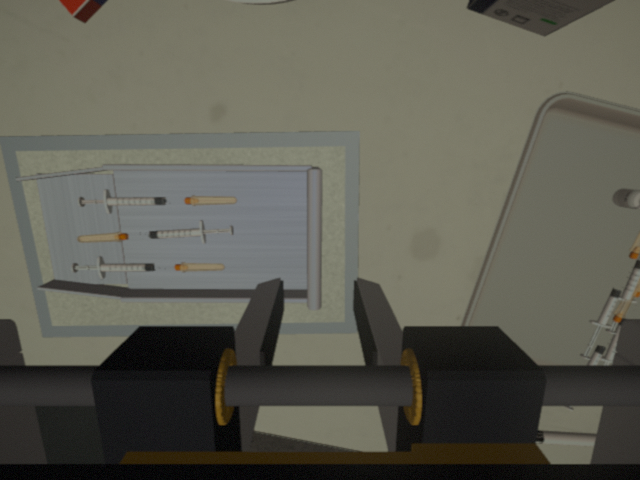

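The wrist picture shows the grip wall's top edge running from (315,168) to (315,308), straight down the image, so the yaw is right. Next I'll get its world position.

```bash
python3 - <<'E'
from h import *
for p in((314.5,168),(314.5,308),(314.5,238)): print(p2w("wrist",*p,43).round(1))
g=np.array([518.1,-305.6]);s=sense()
M=R.from_rotvec(s["tcp_rot"]).as_matrix()
w=p2w("wrist",314.5,238,43); print(M.T@(w-s["tool_pos"]))
E
```

```text
[ 575.9 -288.4   43. ]
[ 463.2 -313.8   43. ]
[ 522.2 -300.5   43. ]
[  5.8030376   -2.91595259 117.77576749]
```

Call:
play_rows(
  series=[
    [[0, 0, 0, 0.005, 0.005, -0.05, 36], [0, 0, 0, 0.005, 0.005, -0.15, 36], [0, 0, 0, 0.005, 0.005, -0.27, 36], [0, 0, 0, 0.005, 0.005, -0.37, 36], [0, 0, 0, 0.005, 0.005, -0.42, 36], [0, 0, 0, 0.005, 0.005, -0.45, 36], [0, 0, 0, 0.005, 0.005, -0.459, 36], [0, 0, 0, 0.005, 0.005, -0.459, 36]],
  ],
  force=50,
)

```text
clock: 7.05
tool_pos: [518.2, -304.7, 23.2]
tcp_rot: [3.122, 0.35, 0.001]
wrist_force: [-0.4, -0.5, -0.5]
finger_gap: 0.382
grip_force: 0.0
```

Call:
play_rows(
  series=[
    [[0, 0, 0, 0, 0, 0, 25], [0, 0, 0, 0, 0, 0, 20], [0, 0, 0, 0, 0, 0, 15], [0, 0, 0, 0, 0, 0, 12], [0, 0, 0, 0, 0, 0, 8], [0, 0, 0, 0, 0, 0, 0], [0, 0, 0, 0, 0, 0, 0], [0, 0, 0, 0, 0, 0, 0]],
  ],
)

```text
clock: 7.85
tool_pos: [517.9, -304.4, 22.8]
tcp_rot: [-3.122, -0.35, -0.0]
wrist_force: [-0.3, 3.4, 6.3]
finger_gap: 0.105
grip_force: 50.0
```

Call:
play_rows(
  series=[
    [[0, 0, 0, 0, 0, 0.015, 0], [0, 0, 0, 0, 0, 0.04, 0], [0, 0, 0, 0, 0, 0.08, 0], [0, 0, 0, 0, 0, 0.14, 0], [0, 0, 0, 0, 0, 0.22, 0], [0, 0, 0, 0, 0, 0.3, 0], [0, 0, 0, 0, 0, 0.38, 0], [0, 0, 0, 0, 0, 0.45, 0], [0, 0, 0, 0, 0, 0.5, 0], [0, 0, 0, 0, 0, 0.53, 0], [0, 0, 0, 0, 0, 0.55, 0], [0, 0, 0, 0, 0, 0.55, 0]],
  ],
)

```text
clock: 9.05
tool_pos: [517.9, -304.5, 187.9]
tcp_rot: [-3.122, -0.35, -0.0]
wrist_force: [-0.2, 0.2, -3.0]
finger_gap: 0.1
grip_force: 50.0
```

```bash
python3 - <<'E'
from h import *
s=sense();print(s["joint_pos"].round(2),s["tool_pos"],s["tcp_rot"],s["wrist_force"],s["torque"])
c=[eyes.capture(n)[:,:,::-1] for n in("side","wrist")]
cv2.imwrite("pics/c3.png",np.hstack([cv2.resize(c[0][180:420,180:380],(400,480)),cv2.resize(c[1][60:300,0:400],(400,480))]))
E
```

```text
[-0.08  0.49  0.76  1.72 -0.38  1.08 -0.55] [ 517.85091681 -304.53060382  187.94542906] [-3.12204885e+00 -3.49782154e-01 -3.58117309e-04] [-0.20334126  0.23330472 -3.04590623] [-0.26389499  0.07890892  0.02666606]
```

View pics/c3.png

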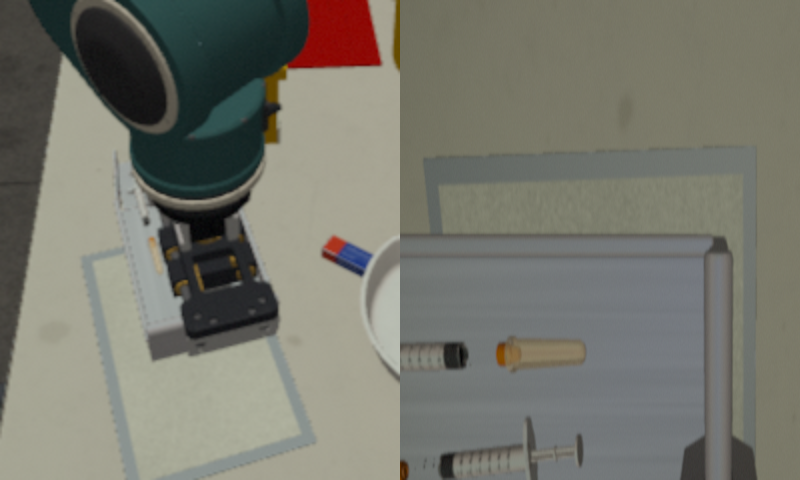

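The left half shows the tray held level with its syringes aboard. The right half shows the grip wall and the syringe positions unchanged. Next I'll carry it to the box.

Call:
play_rows(
  series=[
    [[0, 0, -0.004, 0.001, 0.02, 0, 0], [0, 0, -0.013, 0.003, 0.06, 0, 0], [0, 0, -0.026, 0.005, 0.12, 0, 0], [0, 0, -0.043, 0.009, 0.2, 0, 0], [0, 0, -0.062, 0.013, 0.29, 0, 0], [0, 0, -0.082, 0.017, 0.38, 0, 0], [0, 0, -0.101, 0.021, 0.47, 0, 0], [0, 0, -0.118, 0.025, 0.55, 0, 0], [0, 0, -0.133, 0.028, 0.62, 0, 0], [0, 0, -0.144, 0.03, 0.67, 0, 0], [0, 0, -0.152, 0.032, 0.71, 0, 0], [0, 0, -0.156, 0.033, 0.727, 0, 0]],
  ],
)

```text
clock: 10.35
tool_pos: [527.5, -84.8, 187.1]
tcp_rot: [-3.141, 0.033, 0.002]
wrist_force: [0.3, 0.1, -3.2]
finger_gap: 0.101
grip_force: 50.0
```

```bash
python3 - <<'E'
from h import *
s=sense();print(s["joint_pos"].round(2),s["tool_pos"],s["wrist_force"])
M=R.from_rotvec(s["tcp_rot"]).as_matrix();print(np.degrees(np.arctan2(M[1,1],M[0,1])))
c=[eyes.capture(n)[:,:,::-1] for n in("side","top")]
cv2.imwrite("pics/c4.png",np.hstack([cv2.resize(c[0][100:340,180:380],(400,480)),cv2.resize(c[1][200:380,180:330],(400,480))]))
E
```

```text
[-0.56  0.38  0.83  1.89 -0.32  1.02 -1.19] [527.46967369 -84.82661516 187.119699  ] [ 0.26667586  0.08590942 -3.22926431]
-91.20317783352479
```

View pics/c4.png

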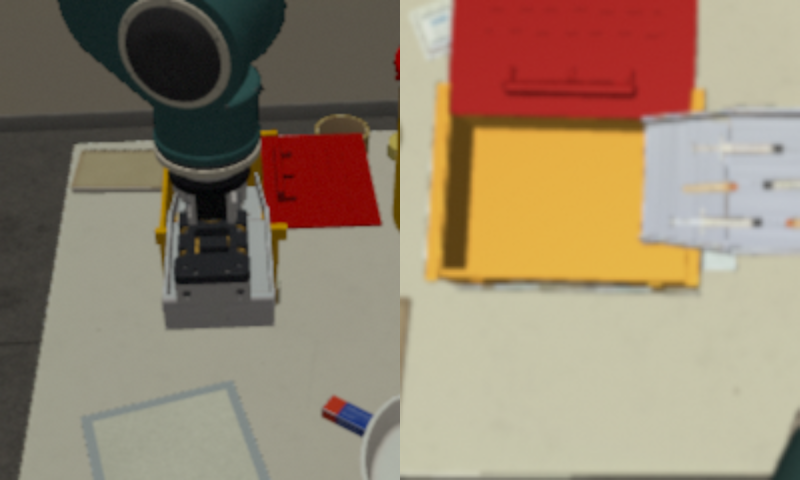

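The side half shows the tray held above the box's near end. The top half shows the lip at crop x≈243 spanning rows 120–240, and the mouth spanning rows 118–280. I'll work out both positions.

```bash
python3 - <<'E'
from h import *
k=400/150
P=lambda x,y,z:p2w("top",180+x/k,200+y/k,z).round(1)
print("lip",P(243,120,172),P(243,240,172)); print("lip walltop",P(243,120,194),P(243,240,194))
print("mouth lid edge",P(170,118,131),"front inner",P(170,275,125),"left end inner",P(48,200,130))
E
```

```text
lip [582.3 156.3 172. ] [484.1 154.9 172. ]
lip walltop [578.6 154.9 194. ] [482.  153.5 194. ]
mouth lid edge [590.8 220.5 131. ] front inner [459.2 218.2 125. ] left end inner [521.3 320.7 130. ]
```

Call:
play_rows(
  series=[
    [[-0.02, 0, 0, -0.003, 0.004, 0.022, 0], [-0.06, 0.001, 0, -0.01, 0.012, 0.066, 0], [-0.1, 0.002, 0, -0.017, 0.022, 0.105, 0], [-0.13, 0.003, 0, -0.017, 0.032, 0.14, 0], [-0.156, 0.003, 0, -0.017, 0.041, 0.171, 0], [-0.17, 0.004, 0, -0.017, 0.048, 0.188, 0], [-0.18, 0.004, 0, -0.017, 0.053, 0.2, 0], [-0.19, 0.004, 0, -0.017, 0.057, 0.212, 0], [-0.2, 0.005, 0, -0.017, 0.062, 0.224, 0], [-0.21, 0.005, 0, -0.017, 0.067, 0.237, 0], [-0.222, 0.005, 0, -0.017, 0.072, 0.25, 0], [-0.222, 0.005, 0, -0.017, 0.072, 0.25, 0]],
  ],
)

```text
clock: 11.65
tool_pos: [522.8, -64.2, 262.9]
tcp_rot: [2.792, -0.029, -0.005]
wrist_force: [0.1, -0.2, -3.1]
finger_gap: 0.105
grip_force: 50.0
```

```bash
python3 - <<'E'
from h import *
s=sense();print(s["joint_pos"].round(2),s["tool_pos"],s["wrist_force"],s["torque"])
M=R.from_rotvec(s["tcp_rot"]).as_matrix();print(M.round(3))
E
```

```text
[-0.96  0.33  0.99  1.85  0.09  1.12 -1.62] [522.83730003 -64.1570088  262.85044637] [ 0.10640661 -0.17106673 -3.06857328] [0.32134831 0.15194176 0.00338902]
[[ 1.    -0.02  -0.007]
 [-0.021 -0.939 -0.343]
 [-0.     0.343 -0.939]]
```

Call:
play_rows(
  series=[
    [[-0.014, 0, 0, 0, 0.009, 0.015, 0], [-0.028, 0.001, 0, 0, 0.017, 0.031, 0], [-0.042, 0.001, 0, 0, 0.026, 0.046, 0], [-0.056, 0.001, 0, 0, 0.035, 0.061, 0], [-0.069, 0.001, 0, 0, 0.044, 0.076, 0], [-0.083, 0.002, 0, 0, 0.053, 0.092, 0], [-0.097, 0.002, 0, 0, 0.062, 0.107, 0], [-0.111, 0.002, 0, 0, 0.072, 0.122, 0], [-0.125, 0.003, 0, 0, 0.083, 0.136, 0], [-0.139, 0.003, 0, 0, 0.094, 0.151, 0], [-0.153, 0.003, 0, 0, 0.105, 0.165, 0], [-0.167, 0.004, 0, 0, 0.115, 0.179, 0]],
  ],
)

```text
clock: 12.85
tool_pos: [522.6, -30.0, 316.7]
tcp_rot: [2.529, -0.028, -0.01]
wrist_force: [-0.0, -0.2, -2.4]
finger_gap: 0.106
grip_force: 50.0
```

```bash
python3 - <<'E'
from h import *
s=sense();print(s["joint_pos"].round(2),s["tool_pos"],s["wrist_force"],s["torque"])
M=R.from_rotvec(s["tcp_rot"]).as_matrix();print(M.round(3))
c=[eyes.capture(n)[:,:,::-1] for n in("side","top")]
cv2.imwrite("pics/c5.png",np.hstack([cv2.resize(c[0][100:340,180:380],(400,480)),cv2.resize(c[1][200:380,180:330],(400,480))]))
E
```

```text
[-1.17  0.39  1.06  1.78  0.28  1.28 -1.82] [522.59929622 -29.96722843 316.65985077] [-0.01187869 -0.15082587 -2.36094544] [0.73065104 0.1171702  0.02084404]
[[ 1.    -0.018 -0.013]
 [-0.022 -0.818 -0.575]
 [-0.001  0.575 -0.818]]
```

Call:
play_rows(
  series=[
    [[-0.018, 0, 0, 0, 0.016, 0.018, 0], [-0.037, 0.001, 0, 0, 0.032, 0.035, 0], [-0.056, 0.001, 0, 0, 0.048, 0.052, 0], [-0.074, 0.001, 0, 0, 0.065, 0.069, 0], [-0.093, 0.002, 0, 0, 0.082, 0.085, 0], [-0.111, 0.002, 0, 0, 0.1, 0.101, 0], [-0.111, 0.002, 0, 0, 0.1, 0.101, 0], [-0.111, 0.002, 0, 0, 0.1, 0.101, 0], [-0.111, 0.002, 0, 0, 0.1, 0.101, 0], [-0.111, 0.002, 0, 0, 0.1, 0.101, 0]],
  ],
)

```text
clock: 13.95
tool_pos: [522.5, -0.9, 346.7]
tcp_rot: [2.357, -0.027, -0.011]
wrist_force: [0.3, -0.6, -2.6]
finger_gap: 0.101
grip_force: 50.0
```

```bash
python3 - <<'E'
from h import *
s=sense();print(s["joint_pos"].round(2),s["tool_pos"],s["wrist_force"],s["torque"])
a=eyes.capture("top");cv2.imwrite("pics/t6.png",a[:,:,::-1])
for nm in("top0","t6"):
    h=cv2.cvtColor(cv2.imread(f"pics/{nm}.png"),cv2.COLOR_BGR2HSV)
    # dark plunger tips / black on yellow; orange caps on tray
    r=h[200:320,180:480]
    for t,lo,hi in(("cap",(5,90,120),(25,255,255)),("dark",(0,0,0),(180,255,70)),("pale",(0,0,150),(180,90,255))):
        m=cv2.inRange(r,lo,hi); n,_,st,ce=cv2.connectedComponentsWithStats(m)
        print(nm,t,[(int(st[i,4]),(ce[i]+[180,200]).round().astype(int).tolist()) for i in range(1,n) if st[i,4]>3][:14])
E
```

```text
[-1.25  0.48  1.07  1.72  0.36  1.38 -1.89] [522.50291956  -0.85833729 346.66366299] [ 0.27136888 -0.59778029 -2.55120734] [0.97142831 0.15100277 0.03600564]
top0 cap [(7, [368, 224]), (1517, [242, 282]), (27, [216, 234]), (32, [256, 235]), (4, [418, 280]), (6, [396, 300]), (5, [419, 306])]
top0 dark []
top0 pale [(27682, [351, 257])]
t6 cap [(14, [291, 206]), (4, [270, 218]), (7, [368, 224]), (9, [292, 234]), (8, [306, 269]), (8, [321, 268]), (1146, [263, 293])]
t6 dark [(3446, [235, 262]), (1475, [228, 221]), (4, [242, 202]), (1587, [315, 251]), (5, [262, 250]), (77, [300, 269])]
t6 pale [(103, [184, 204]), (282, [216, 230]), (21262, [387, 263]), (184, [280, 248]), (14, [250, 236]), (30, [299, 261])]
```

Call:
play_rows(
  series=[
    [[-0.03, 0, 0, 0, 0.01, 0.03, 0], [-0.03, 0, 0, 0, 0.01, 0.03, 0], [-0.03, 0, 0, 0, 0.01, 0.03, 0], [0, 0, 0, 0, 0, 0.1, 0], [0, 0, 0, 0, -0.02, 0.16, 0], [0.08, -0.002, 0, 0.002, -0.06, 0.12, 0], [0.16, -0.003, 0, 0.004, -0.1, 0.06, 0], [0.24, -0.005, 0, 0.006, -0.15, -0.02, 0], [0.32, -0.007, 0, 0.008, -0.2, -0.12, 0], [0.4, -0.008, 0, 0.012, -0.26, -0.22, 0], [0.46, -0.01, 0, 0.014, -0.3, -0.3, 0], [0.5, -0.011, 0, 0.015, -0.33, -0.35, 0]],
  ],
)

```text
clock: 15.2
tool_pos: [526.2, -102.1, 240.8]
tcp_rot: [-3.138, 0.04, -0.001]
wrist_force: [-0.2, 1.3, -2.4]
finger_gap: 0.104
grip_force: 50.0
```

Call:
play_rows(
  series=[
    [[0, 0, 0, 0, -0.04, 0, 0], [0, 0, 0, 0, -0.12, 0, 0], [0, 0, 0, 0, -0.2, 0, 0], [0, 0, 0, 0, -0.25, 0, 0], [0, 0, 0, 0, -0.27, 0, 0], [0, 0, 0, 0, -0.27, 0, 0], [0, 0, 0, 0, -0.27, 0, 0]],
  ],
)

```text
clock: 15.9
tool_pos: [527.4, -179.4, 241.9]
tcp_rot: [3.141, -0.033, -0.001]
wrist_force: [0.2, 1.6, -3.3]
finger_gap: 0.102
grip_force: 50.0
```

```bash
python3 - <<'E'
from h import *
s=sense();print(s["joint_pos"].round(2),s["tool_pos"],s["tcp_rot"],s["wrist_force"],s["torque"])
c=[eyes.capture(n)[:,:,::-1] for n in("top","wrist","side")]
cv2.imwrite("pics/c7.png",np.vstack([cv2.resize(c[0][225:315,180:320],(800,340),interpolation=cv2.INTER_CUBIC),np.hstack([cv2.resize(c[1][60:360,0:400],(340,255)),cv2.resize(c[2][120:345,180:480],(340,255)),np.zeros((255,120,3),np.uint8)])]))
E
```

```text
[-0.45  0.38  0.93  1.78 -0.33  1.15 -1.01] [ 527.38954818 -179.37528207  241.85434428] [ 3.14092268e+00 -3.26173659e-02 -5.29173214e-04] [ 0.18164365  1.59573721 -3.34088217] [-0.19824874  0.19245802  0.0641066 ]
```

View pics/c7.png

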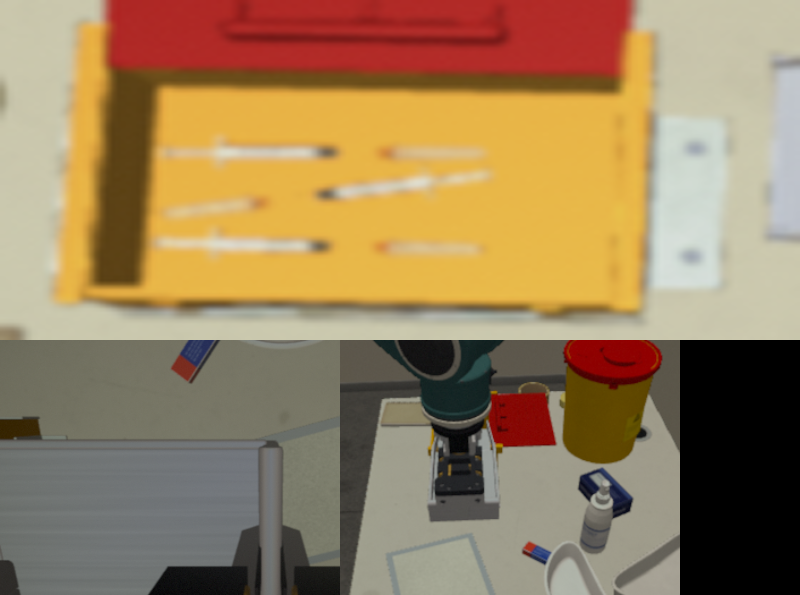

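The top strip shows all three syringes lying flat in the box. The wrist and side views show the tray empty and still held. Next I'll return it to the pad.

Call:
play_rows(
  series=[
    [[0, 0, 0.01, -0.002, -0.04, 0, 0], [0, 0, 0.04, -0.008, -0.12, -0.04, 0], [0, 0, 0.08, -0.016, -0.22, -0.12, 0], [0, 0, 0.12, -0.024, -0.32, -0.22, 0], [0, 0, 0.15, -0.032, -0.39, -0.34, 0], [0, 0, 0.156, -0.032, -0.417, -0.44, 0], [0, 0, 0.156, -0.032, -0.417, -0.52, 0], [0, 0, 0.156, -0.032, -0.417, -0.57, 0], [0, 0, 0.156, -0.032, -0.417, -0.6, 0], [0, 0, 0.156, -0.032, -0.417, -0.6, 0], [0, 0, 0.156, -0.032, -0.417, -0.6, 0]],
  ],
)

```text
clock: 17.15
tool_pos: [518.1, -305.4, 62.5]
tcp_rot: [3.122, 0.35, 0.001]
wrist_force: [1.4, 0.4, -2.3]
finger_gap: 0.103
grip_force: 50.0
```

```bash
python3 - <<'E'
from h import *
s=sense();print(s["joint_pos"].round(2),s["tool_pos"],s["wrist_force"],s["torque"])
M=R.from_rotvec(s["tcp_rot"]).as_matrix();print(M.round(3),np.degrees(np.arctan2(M[1,1],M[0,1])))
E
```

```text
[-0.03  0.66  0.7   1.81 -0.55  0.87 -0.42] [ 518.10415536 -305.39383415   62.54651359] [ 1.4213451   0.40333321 -2.33906988] [-0.14622041  0.14967719  0.01800692]
[[ 0.975  0.222  0.001]
 [ 0.222 -0.975 -0.   ]
 [ 0.001  0.001 -1.   ]] -77.19520038691624
```

Call:
play_rows(
  series=[
    [[0, 0, 0, 0, 0.003, -0.03, 0], [0, 0, 0, 0, 0.003, -0.065, 0], [0, 0, 0, 0, 0.003, -0.09, 0], [0, 0, 0, 0, 0.003, -0.108, 0], [0, 0, 0, 0, 0.003, -0.118, 0], [0, 0, 0, 0, 0.003, -0.125, 0], [0, 0, 0, 0, 0.003, -0.13, 0], [0, 0, 0, 0, 0.003, -0.132, 0], [0, 0, 0, 0, 0.003, -0.132, 0]],
  ],
)

```text
clock: 18.05
tool_pos: [517.6, -304.7, 22.8]
tcp_rot: [-3.122, -0.349, -0.001]
wrist_force: [-3.8, 2.8, 9.5]
finger_gap: 0.103
grip_force: 50.0
```

Call:
play_rows(
  series=[
    [[0, 0, 0, 0, 0, 0, 14], [0, 0, 0, 0, 0, 0, 20], [0, 0, 0, 0, 0, 0, 32], [0, 0, 0, 0, 0, 0, 32], [0, 0, 0, 0, 0, 0, 32], [0, 0, 0, 0, 0, 0.03, 32], [0, 0, 0, 0, 0, 0.1, 32], [0, 0, 0, 0, 0, 0.2, 32], [0, 0, 0, 0, 0, 0.35, 32], [0, 0, 0, 0, 0, 0.5, 32], [0, 0, 0, 0, 0, 0.6, 32], [0, 0, 0, 0, 0, 0.6, 32]],
  ],
)

```text
clock: 19.25
tool_pos: [518.7, -305.7, 206.6]
tcp_rot: [3.12, 0.349, 0.008]
wrist_force: [-0.4, 0.2, -0.1]
finger_gap: 0.341
grip_force: 0.0
```

```bash
python3 - <<'E'
from h import *
s=sense();print(s["joint_pos"].round(2),s["tool_pos"],s["wrist_force"],s["finger_gap"])
c=cam("wrist");a=eyes.capture("wrist");cv2.imwrite("pics/w8.png",a[:,:,::-1])
g=cv2.cvtColor(a,cv2.COLOR_RGB2GRAY).astype(int)
print(w2p("wrist",[518.3,-304.6,43],c))
for v in(200,250): print(v,g[v,285:350:2])
E
```

```text
[-0.13  0.49  0.83  1.71 -0.4   1.11 -0.53] [ 518.72197144 -305.71594448  206.64750659] [-0.43744691  0.23204944 -0.05780789] 0.34059273957051
[316.28609127 234.00701019]
200 [124 125 125 125 125 126 125 125 126 126 126 126 115 104 119 122 123 118
 101 113 130 129 131 131 130 131 134 129 117 117 116 117 118]
250 [121 121 122 120 121 121 122 121 121 122 122 121 115 106 118 122 121 113
  95 105 127 129 130 130 126 127 131 126 114 114 114 114 115]
```

The tray has been released where it was, with its wall at columns 309–323 as predicted. Before closing the lid I'll check the red bin's clearance.

```bash
python3 - <<'E'
from h import *
from scipy.optimize import least_squares
r=least_squares(lambda p:np.r_[w2p("top",p)-[214,98],w2p("side",p)-[420,134]],[800,250,250]); p=r.x; print("rim centre",p.round(),r.fun.round(1))
z=p[2]; print("rim near edge",p2w("top",214,146,z).round(), p2w("top",162,98,z).round(),p2w("top",267,98,z).round())
E
```

```text
rim centre [888. 278. 252.] [-0.  0.  0. -0.]
rim near edge [780. 274. 252.] [887. 388. 252.] [888. 164. 252.]
```

Call:
play_rows(
  series=[
    [[0, 0, 0.1, 0, 0.1, 0.1, 0], [0, 0, 0.3, 0, 0.4, 0.22, 0], [0, 0, 0.844, 0, 1, 0.22, 0], [0, 0, 0.844, 0, 1, 0.22, 0], [0, 0, 0.844, 0, 1, 0.22, 0], [0, 0, 0.844, 0, 1, 0.22, 0], [0, 0, 0.844, 0, 1, 0.22, 0], [0, 0, 0.844, 0, 1, 0.22, 0], [0, 0, 0.844, 0, 1, 0.22, 0], [0, 0, 0.844, 0, 1, 0.22, 0], [0, 0, 0.844, 0, 1, 0.22, 0], [0, 0, 0.844, 0, 1, 0.22, 0]],
  ],
  force=20,
)

```text
clock: 20.5
tool_pos: [517.3, -4.7, 267.7]
tcp_rot: [-2.25, -2.193, 0.001]
wrist_force: [0.3, 0.2, 1.0]
finger_gap: 0.002
grip_force: 0.0
```

Call:
play_rows(
  series=[
    [[0, 0, 0, 0.1, 0.15, 0, 0], [0, 0, 0, 0.25, 0.4, 0, 0], [0, 0, 0, 0.42, 0.741, 0, 0], [0, 0, 0, 0.42, 0.741, 0, 0], [0, 0, 0, 0.42, 0.741, 0, 0], [0, 0, 0, 0.42, 0.741, 0, 0], [0, 0, 0, 0.42, 0.741, 0, 0], [0, 0, 0, 0.42, 0.741, 0, 0], [0, 0, 0, 0.42, 0.741, 0, 0]],
  ],
)

```text
clock: 21.4
tool_pos: [643.4, 216.2, 268.5]
tcp_rot: [2.248, 2.194, 0.0]
wrist_force: [0.2, 0.4, 0.2]
finger_gap: 0.008
grip_force: 0.0
```

```bash
python3 - <<'E'
from h import *
s=sense();print(s["joint_pos"].round(2),s["tool_pos"],s["wrist_force"],s["finger_gap"])
M=R.from_rotvec(s["tcp_rot"]).as_matrix();print(np.degrees(np.arctan2(M[1,1],M[0,1])))
E
```

```text
[-0.68  0.51  0.46  1.41 -0.23  1.27 -0.23] [643.38837123 216.2153063  268.46915919] [0.1751556  0.40213815 0.17007082] 0.008313042166926783
-1.4069391268911942
```

Call:
play_rows(
  series=[
    [[0, 0, 0, 0.03, -0.08, 0, 0], [0, 0, 0, 0.03, -0.08, -0.1, 0], [0, 0, 0, 0.03, -0.08, -0.22, 0], [0, 0, 0, 0.03, -0.08, -0.32, 0], [0, 0, 0, 0.03, -0.08, -0.38, 0], [0, 0, 0, 0.03, -0.08, -0.412, 0], [0, 0, 0, 0.03, -0.08, -0.412, 0]],
  ],
)

```text
clock: 22.1
tool_pos: [652.1, 193.0, 144.0]
tcp_rot: [-2.247, -2.195, 0.002]
wrist_force: [-0.3, 0.4, -0.3]
finger_gap: 0.003
grip_force: 0.0
```

Call:
play_rows(
  series=[
    [[0, 0, 0, -0.02, 0, 0.003, 0], [0, 0, 0, -0.05, 0.001, 0.003, 0], [0, 0, 0, -0.08, 0.002, 0.003, 0], [0, 0, 0, -0.12, 0.003, 0.003, 0], [0, 0, 0, -0.17, 0.004, 0.003, 0], [0, 0, 0, -0.22, 0.005, 0.003, 0], [0, 0, 0, -0.27, 0.006, 0.003, 0], [0, 0, 0, -0.32, 0.007, 0.003, 0], [0, 0, 0, -0.37, 0.008, 0.003, 0], [0, 0, 0, -0.42, 0.009, 0.003, 0], [0, 0, 0, -0.46, 0.01, 0.003, 0], [0, 0, 0, -0.485, 0.01, 0.003, 0]],
  ],
)

```text
clock: 23.3
tool_pos: [506.2, 197.1, 145.9]
tcp_rot: [2.245, 2.197, 0.002]
wrist_force: [1.8, -0.5, 0.2]
finger_gap: 0.004
grip_force: 1.1
```

Call:
play_rows(
  series=[
    [[0, 0, 0, -0.01, 0, 0, 0], [0, 0, 0, -0.016, 0, 0, 0], [0, 0, 0, -0.023, 0, 0, 0], [0, 0, 0, -0.023, 0, 0, 0]],
  ],
)

```text
clock: 23.7
tool_pos: [500.0, 196.7, 145.2]
tcp_rot: [-2.246, -2.197, 0.001]
wrist_force: [0.1, 0.9, 0.6]
finger_gap: 0.005
grip_force: 0.3
```

Call:
play_rows(
  series=[
    [[0, 0, 0, -0.01, 0, 0, 0], [0, 0, 0, -0.01, 0, 0, 0]],
  ],
)

```text
clock: 23.9
tool_pos: [496.8, 196.7, 145.2]
tcp_rot: [-2.246, -2.197, 0.001]
wrist_force: [0.5, 0.3, 0.4]
finger_gap: 0.006
grip_force: 0.1
```

Call:
play_rows(
  series=[
    [[0, 0, 0, -0.01, 0, 0, 0], [0, 0, 0, -0.01, 0, 0, 0]],
  ],
)

```text
clock: 24.1
tool_pos: [496.2, 196.7, 145.8]
tcp_rot: [2.244, 2.194, 0.006]
wrist_force: [16.2, 1.1, -8.7]
finger_gap: 0.008
grip_force: 8.2
```

Call:
play_rows(
  series=[
    [[0, 0, 0, -0.005, 0, 0, 0], [0, 0, 0, -0.005, 0, 0, 0], [0, 0, 0, 0.06, 0, 0, 0], [0, 0, 0, 0.06, 0, 0.1, 0], [0, 0, 0, 0.06, 0, 0.3, 0], [0, 0, 0, 0, 0, 0.5, 0], [0, 0, 0, -0.3, 0.5, 0.6, 0], [0, 0, 0, -0.6, 1, 0.6, 0], [0, 0, 0, -0.6, 1, 0.6, 0], [0, 0, 0, -0.6, 1, 0.6, 0], [0, 0, 0, -0.6, 1, 0.6, 0], [0, 0, 0, -0.6, 1, 0.6, 0]],
  ],
)

```text
clock: 25.3
tool_pos: [342.2, 449.8, 318.6]
tcp_rot: [-2.246, -2.197, 0.001]
wrist_force: [0.3, -0.0, 0.3]
finger_gap: 0.002
grip_force: 0.0
```

```bash
python3 - <<'E'
from h import *
s=sense();print(s["tool_pos"],s["wrist_force"])
a=eyes.capture("top")[:,:,::-1];cv2.imwrite("pics/t9.png",a)
b=cv2.imread("pics/top0.png")
d=cv2.absdiff(a,b).max(2)>40
n,_,st,ce=cv2.connectedComponentsWithStats(d.astype(np.uint8))
print([(st[i].tolist()) for i in range(1,n) if st[i,4]>8])
# rib profile shift, columns through rib
for nm,i in(("0",b),("9",a)): print(nm,i[276:300,236:240,2].mean(1).round().astype(int))
E
```

```text
[342.19820087 449.8069441  318.56736199] [ 0.26668753 -0.02633971  0.34662535]
[[198, 234, 92, 6, 414], [457, 262, 12, 42, 76], [462, 266, 11, 38, 61], [416, 279, 6, 4, 13], [406, 282, 4, 3, 9], [406, 295, 4, 3, 11], [195, 299, 92, 7, 454], [393, 299, 5, 3, 10], [417, 305, 5, 4, 14], [19, 308, 6, 11, 35], [406, 308, 4, 3, 9], [25, 313, 43, 36, 117], [32, 313, 76, 83, 1429], [83, 337, 10, 17, 41], [106, 348, 4, 11, 28], [0, 387, 20, 8, 73], [110, 388, 67, 73, 868], [12, 397, 20, 19, 82], [0, 400, 8, 9, 49], [0, 401, 51, 32, 632], [66, 412, 10, 8, 38], [53, 417, 10, 4, 12], [42, 428, 51, 40, 351], [142, 460, 34, 20, 300], [177, 465, 24, 15, 149], [69, 470, 34, 10, 140], [96, 474, 20, 6, 84]]
0 [161 160 161 160 161 161 161 161 161 161 152 137 139 152 153 134 130 147
 159 162 162 162 163 166]
9 [161 160 160 161 161 161 162 161 161 161 162 161 161 160 153 143 146 153
 142 128 143 159 163 163]
```

```bash
python3 -c "
from plant import robot
print(robot.hand_in())"
```

```text
the job is handed in; nothing more can be done
None
```

The job is handed in at about 25 s: the three syringes are in the sharps box, the empty tray is back on its pad and released, the lid was pushed shut to its stop, and the before/after top views show no change at the spray bottle, carton or sticker roll; no verdict came back.

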